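# Lay out the weighing station

## Task

Lay out the weighing station: centre the cork ring on the balance's pan and stand the round flask with the orange stopper upright in the ring; on the blue mat, stand the amber jar on the circle nearest the red stripe, the brass weight on the circle at the opposite end, and the white-topped dropper bottle on the circle between them, each centred on its circle. Set the glass down gently, keep it upright, and leave the clear jar, the spirit burner and the conical flask where they stand.

Things in the scene. Friction and masses are not known exactly. Their poses are not given: they have to be found in the camera images.
- balance: electronic balance, white housing 175 x 140 mm and 40 mm high, fixed to the table; on it a round steel weighing pan, 108 mm across, whose flat top is 52 mm above the table. Origin: at table height straight under the pan's centre. z up; -x points to the edge with the display (housing spans x -105 to +70 mm, y -70 to +70 mm). It does not yield under load.
- mat: blue bench mat, 240 x 85 mm, 3 mm thick, fixed, with three white-outlined circles 64 mm across in a row along its length and a red stripe across one end. Origin: underside, at the mat's centre, which is under the middle circle. +x runs along the row to the red-striped end; the circles' centres are at x = +80 (nearest the red stripe), 0 and -80 mm, y = 0. z up. It may lie at any yaw.
- ring: loose cork support ring, 62 mm outside diameter, 40 mm hole, 24 mm high, about 20 g. Lies flat. Origin: centre of the underside, z up.
- flask: loose round clear-glass flask with a small flat base and an orange stopper, 115 mm high, about 80 g: bulb 60 mm across (widest 26 mm above the base), flat base 30 mm across, straight neck 22 mm across from 54 to 99 mm above the base, orange stopper 23 mm across from 99 to 115 mm. Standing in the cork ring its base comes to rest about 4 mm below the ring's top (about 20 mm above the ring's underside). Origin: centre of the base, z up along the neck.
- jar: loose amber-glass jar with a paper label and black cap, 48 mm across, 72 mm high, about 150 g. Origin: centre of the base, z up.
- dropper: loose clear-glass dropper bottle with a white collar and white teat: body 38 mm across up to 46 mm high, 78 mm high in all, about 60 g. Origin: centre of the base, z up.
- weight: loose brass calibration weight: cylinder 34 mm across and 34 mm high with a 22 mm knob on top, 51 mm high in all, about 200 g. Origin: centre of the base, z up.
- clear_jar: bystander, loose: clear-glass jar with a white cap, no label, 48 mm across, 72 mm high. Not to be moved. Origin: centre of the base.
- burner: bystander, loose: squat domed steel spirit burner, 64 mm across, 54 mm high. Not to be moved. Origin: centre of the base.
- conical: bystander, loose: clear-glass conical flask with a green stopper, 60 mm across at the base, 90 mm high. Not to be moved. Origin: centre of the base.
Things that resemble listed ones, but are neither listed nor needed, are in the scene too. Several things have the shape of the weight; the one meant has the colours described above. Leave any purple look-alike of the balance alone.

How it is judged:
At the end, for the whole second after the job is handed in: Ring flat on the pan within 15 mm of its centre, flask sunk in it within 8 mm; jar, dropper, weight on the red-stripe, middle and opposite circles within 14 mm along and across the mat; all five within 0.12 rad of upright, at rest; bystanders upright, moved under 30 mm (horizontal distance between ring and balance below 0.015 m and z of ring in the frame of balance between 0.048 and 0.056 m and horizontal distance between flask and ring below 0.008 m and z of flask in the frame of ring between 0.014 and 0.0235 m and x of jar in the frame of mat between 0.066 and 0.094 m and y of jar in the frame of mat between -0.014 and 0.014 m and z of jar in the frame of mat between 0 and 0.007 m and x of dropper in the frame of mat between -0.014 and 0.014 m and y of dropper in the frame of mat between -0.014 and 0.014 m and z of dropper in the frame of mat between 0 and 0.007 m and x of weight in the frame of mat between -0.094 and -0.066 m and y of weight in the frame of mat between -0.014 and 0.014 m and z of weight in the frame of mat between 0 and 0.007 m and angle between each of ring, flask, jar, dropper, weight, clear_jar, burner, conical's own z axis and vertical below 0.12 rad and linear speed of each of ring, flask, jar, dropper, weight below 0.02 m/s and angular speed of each of ring, flask, jar, dropper, weight below 0.3 rad/s and distance of each of clear_jar, burner, conical from where it was at the start of the episode below 0.03 m); the robot touches nothing.
It fails at once if a bystander (clear jar, spirit burner, conical flask) is moved by more than 30 mm (distance of any of clear_jar, burner, conical from where it was at the start of the episode above 0.03 m).
It fails at once if a piece of glass (round flask, amber jar, dropper bottle) is tipped by more than 0.7 rad (angle between any of flask, jar, dropper's own z axis and vertical above 0.7 rad).
It fails at once if glass is dropped or slammed onto its place (faster than 0.5 m/s within the last 17 mm above the mat or its seat in the ring) ((horizontal distance between jar and mat below 0.12 m and z of jar in the frame of mat below 0.02 m and linear speed of jar above 0.5 m/s) or (horizontal distance between dropper and mat below 0.12 m and z of dropper in the frame of mat below 0.02 m and linear speed of dropper above 0.5 m/s) or (horizontal distance between flask and ring below 0.02 m and z of flask in the frame of ring below 0.037 m and linear speed of flask above 0.5 m/s)).
It also fails if it takes over 128 s, if anything falls off the work surface, if the arm or the gripper's body presses on something with over 40 N, if the wrist force passes 120 N, or if a joint passes its speed limit or range.

## Robot

A 6-joint arm with a two-finger parallel gripper is mounted at the origin on the work surface. World frame = base frame: x ahead of the robot, y to its left, z up, the work surface at z = 0. Lengths are in m, angles in rad, forces in N, time in s.
With the tool pointing down it reaches from about 0.375 to 0.75 m from the base axis. Payload 9 kg.
Tool frame: the origin (TCP) lies midway between the tips of the shut fingers; the grasp point (between the pads) lies 19 mm behind it (arm.tcp_to_grasp is the distance from the TCP to the grasp point, in m); z points along the fingers, y is the line along which they close (so a half turn about z gives the same grasp; the last joint's range is limited). The gripper opens to 85 mm and grips with 20 to 120 N. Pads are 22 mm wide; open, the fingers measure 114 mm over their backs; the gripper's body (76 mm by 85 mm) begins 54 mm behind the grasp point. The pads swing forward as they close: fully open they stand 13 mm farther back than shut.
Start: joints at [1.096, 0.104, 0.097, 1.564, 0, 1.353], TCP at [0.152, 0.58, 0.231] pointing down, gripper open.
Joint ranges: [-2.99, 2.99], [-0.84, 1.86], [-1.1, 1.16], [-1.84, 2.11], [-1.51, 1.56], [-3.14, 3.14]. Speed limits (rad/s): [2.22, 2.22, 2.57, 3.14, 3.14, 3.14].

## Interface

Orientations are given as a rotation vector (axis times angle).
In Python, from cell import arm, inverse_kinematics, read_state, imaging gives the robot as it stands. Calls block until the motion is done:
- arm.goto(position, orientation): joint-space move of the TCP to a pose.
- arm.move_linear(position, orientation=None, max_speed=0.15): straight line of the TCP; orientation=None keeps the orientation; max_speed is the mean speed in m/s.
- arm.move_joints(angles): joint-space move.
- arm.gripper_open() and arm.grab(squeeze=None): open the fingers fully, or close them until they stop; squeeze is the grip in N (None keeps the last).
- arm.dwell(seconds).
- inverse_kinematics(position, orientation): joint angles nearest the present ones, or None.
- read_state(): the state.
- imaging.read_camera(name): name is "side" or "top" or "wrist"; returns the picture (480x640x3 uint8, blue, green, red); there is no depth.
- imaging.camera_model(name): a dict with "fx", "fy", "cx", "cy" (pixels), "dist_coeffs" ([k1, k2, p1, p2, k3] as OpenCV has them; the pictures are not rectified), "camera_from_world" (4x4, takes a point from world to camera coordinates). Camera axes: x right, y down, z forward; pixel columns grow to the right and rows downward; lengths in m; the calibration is good to about 2 mm. A picture is of the moment at which its call begins: read the wrist's pose just before it. camera_model takes no time and is no camera call; for the wrist camera it gives the pose at the moment of the call.
A pose or a line that the arm cannot do raises arm.IKError and nothing moves.
- arm.finish_job(): hands the job in; it is judged then, once.
The state is a dict: "clock": time; "joint_pos": joint angles; "qvel": joint speeds; "joint_torque": joint torques, N m; "tcp_pos": TCP position; "tool_rot": TCP orientation; "contact_force": force on the tool from outside, world axes, zero at the start; "torque": the same for the moment, N m; "width": finger opening in m; "finger_force": force on a finger pad.
Only numpy, scipy, OpenCV 4.12 (cv2) and the standard library are available. Lean on these libraries where they do the work, as an engineer would, in place of code of your own. Each camera call takes 0.05 s, during which the arm holds its last target. There are 200 camera calls.

## Working session

There is one attempt and no reset: what is moved stays moved. The work goes in short steps, each a Python script; the robot and the scene stay as the last script left them, time stands still between calls to the robot, and variables do not carry over. Pictures are saved under pics/ and viewed, at most 14 in all, crops included, and the job is handed in when it is done.

```bash
ls; mkdir -p pics; python3 - <<'E'
from cell import arm, inverse_kinematics, read_state, imaging
import cv2
for n in ("top","side"):
    cv2.imwrite(f"pics/{n}0.png",imaging.read_camera(n))
    m=imaging.camera_model(n);print(n,m)
print(read_state()["clock"])
E
```

```text
pics
top {'fx': 449.0967151218366, 'fy': 449.0967151218366, 'cx': 317.8696013243215, 'cy': 243.06881455742035, 'dist_coeffs': array([-0.01682628,  0.        ,  0.        ,  0.        ,  0.        ]), 'camera_from_world': array([[-5.64316556e-04, -9.99998296e-01,  1.75754872e-03,
        -1.11565077e-02],
       [-9.83795127e-01,  2.40050659e-04, -1.79296098e-01,
         5.01623258e-01],
       [ 1.79295370e-01, -1.83024763e-03, -9.83793586e-01,
         7.44023442e-01],
       [ 0.00000000e+00,  0.00000000e+00,  0.00000000e+00,
         1.00000000e+00]])}
side {'fx': 503.15572313206167, 'fy': 503.15572313206167, 'cx': 325.48036346277087, 'cy': 240.78416907563633, 'dist_coeffs': array([-0.00565103,  0.        ,  0.        ,  0.        ,  0.        ]), 'camera_from_world': array([[-0.94969818, -0.31276634,  0.01582951,  0.47251274],
       [-0.25174949,  0.73240624, -0.63261623,  0.14357492],
       [ 0.18626743, -0.60477956, -0.77430364,  0.87095796],
       [ 0.        ,  0.        ,  0.        ,  1.        ]])}
0.1
```

View pics/top0.png

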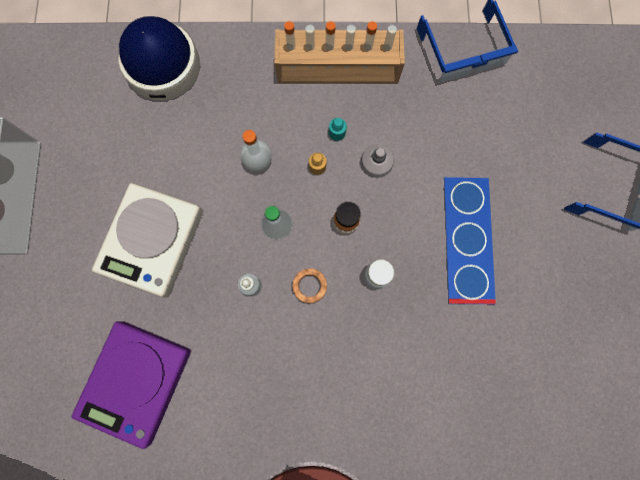

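View pics/side0.png

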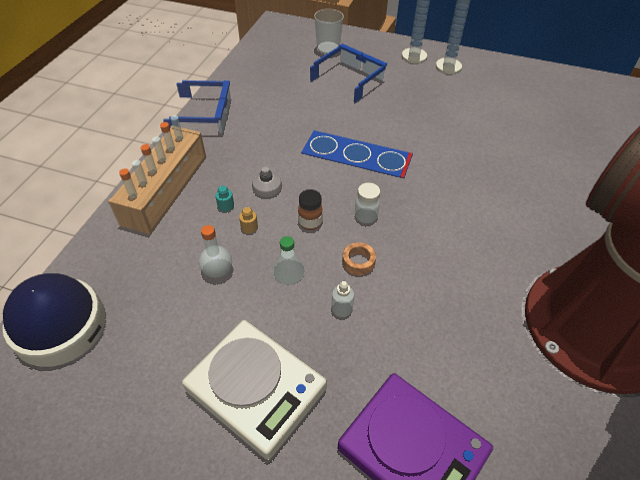

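The top view shows the balance pan at (147,228), flask stopper (249,136), brass weight (317,162), amber jar (347,215), dropper (248,284), ring (309,286) and mat circles at (467,198), (469,239) and (471,282), with the red stripe at the bottom. The bystanders are the burner (378,158), conical flask (275,222) and clear jar (380,274). The side view shows the same objects.

```bash
cat > h.py <<'E'
from cell import arm, inverse_kinematics, read_state, imaging
import cv2, numpy as np
from scipy.spatial.transform import Rotation as R
def cast(m,px,z):
    K=np.array([[m["fx"],0,m["cx"]],[0,m["fy"],m["cy"]],[0,0,1]])
    u=cv2.undistortPoints(np.array([[px]],float),K,np.array(m["dist_coeffs"])).ravel()
    T=m["camera_from_world"];d=T[:3,:3].T@np.r_[u,1];c=-T[:3,:3].T@T[:3,3]
    return (c+d*(z-c[2])/d[2])[:2]
def blob(img,box,lo,hi,hull=True):
    x0,y0,x1,y1=box
    mk=cv2.inRange(cv2.cvtColor(img[y0:y1,x0:x1],cv2.COLOR_BGR2HSV),np.array(lo),np.array(hi))
    cs,_=cv2.findContours(mk,cv2.RETR_EXTERNAL,cv2.CHAIN_APPROX_NONE)
    c=max(cs,key=cv2.contourArea)
    if hull:c=cv2.convexHull(c)
    M=cv2.moments(c);return (M["m10"]/M["m00"]+x0,M["m01"]/M["m00"]+y0),cv2.boundingRect(c)[2:],M["m00"]
E
cat > loc.py <<'E'
from h import *
I={n:cv2.imread(f"pics/{n}0.png") for n in("top","side")}
O=((3,150,90),(14,255,255)); W=((0,0,175),(180,45,255))
L=[("flask",.107,*O,(235,122,268,150),(196,220,222,242)),
("weight",.024,(15,120,60),(28,255,255),(300,145,335,180),(232,200,264,238)),
("jar",.064,(0,0,0),(180,255,45),(328,195,368,226),(294,185,328,212)),
("dropper",.068,*W,(236,270,262,296),(332,278,354,298)),
("ring",.014,(3,90,60),(18,255,255),(285,262,335,310),(335,238,382,280)),
("green",.082,(50,100,40),(80,255,255),(260,200,290,230),(275,232,300,255)),
("cjar",.066,*W,(360,255,400,285),(352,180,385,203)),
("pan",.052,(0,0,90),(180,60,205),(112,194,182,262),(205,335,284,408))]
L+=[(f"c{i}",.003,(95,120,90),(125,180,255),t,s) for i,(t,s) in enumerate([((452,265,490,299),(376,149,407,172)),((453,224,487,256),(342,141,372,166)),((451,182,485,214),(308,134,339,157))])]
for n,z,lo,hi,a,b in L:
    o=[]
    for cam,bx in(("top",a),("side",b)):
        try:
            p,s,ar=blob(I[cam],bx,lo,hi);o+=[np.round(p,1),s,int(ar),np.round(cast(imaging.camera_model(cam),p,z),4)]
        except Exception as e:o+=["none"]
    print(n,*o)
for n,p,z in(("burner",(378,160),.02),("display",(122,268),.04),("cornA",(141,187),.04),("cornB",(200,209),.04),("cornC",(95,274),.04),("cornD",(164,295),.04)):
    print(n,np.round(cast(imaging.camera_model("top"),p,z),3))
E
python3 loc.py
```

```text
flask [249.  136.3] (13, 13) 123 [0.6743 0.1052] [207.6 232.1] (14, 15) 148 [0.6731 0.1077]
weight [317.  163.2] (17, 22) 287 [ 0.6571 -0.0099] [248. 220.] (19, 26) 344 [ 0.6578 -0.0042]
jar [347.5 208.6] (21, 13) 170 [ 0.5592 -0.0629] [310.  201.7] (22, 16) 258 [ 0.5474 -0.054 ]
dropper [246.3 282.6] (14, 14) 135 [0.43   0.1089] [343.1 290.4] (21, 17) 227 [0.4283 0.1211]
ring [309.1 285.3] (35, 35) 913 [0.4301 0.0044] [358.6 258.4] (34, 34) 877 [0.4302 0.0086]
green [271.7 213. ] (15, 15) 148 [0.5469 0.0669] [286.5 243.3] (14, 14) 145 [0.547  0.0689]
cjar [380.9 271.7] (25, 26) 481 [ 0.4485 -0.118 ] [368.6 190. ] (22, 15) 245 [ 0.4497 -0.1189]
pan [147.1 228.2] (64, 61) 2978 [0.5271 0.2886] [244.3 372.6] (73, 70) 4002 [0.5275 0.2982]
c0 [471.1 281.7] (31, 30) 700 [ 0.4375 -0.2918] [390.9 160.6] (25, 16) 292 [ 0.4383 -0.2875]
c1 [469.3 238.8] (30, 29) 656 [ 0.5173 -0.2933] [356.9 152.5] (25, 16) 284 [ 0.5178 -0.2887]
c2 [467.3 197.3] (30, 28) 623 [ 0.5974 -0.2944] [323.4 144.6] (24, 16) 267 [ 0.598  -0.2896]
burner [ 0.665 -0.125]
display [0.458 0.333]
cornA [0.606 0.31 ]
cornB [0.565 0.2  ]
cornC [0.448 0.38 ]
cornD [0.411 0.256]
```

```bash
cat >> h.py <<'E'
def rv(yaw): # tool down, closing axis (tool y) at world angle yaw
    y=np.array([np.cos(yaw),np.sin(yaw),0]);z=np.array([0,0,-1.]);return R.from_matrix(np.c_[np.cross(y,z),y,z]).as_rotvec()
def best(yaw,p):
    c=[]
    for k in(0,np.pi):
        q=inverse_kinematics(p,rv(yaw+k))
        if q is not None:c.append((abs(q[5]),yaw+k))
    return rv(min(c)[1])
E
python3 - <<'E'
from h import *
s=read_state();print(R.from_rotvec(s["tool_rot"]).as_matrix().round(2),s["width"])
for p in([.5,.02,.3],[.527,.292,.3],[.517,-.29,.3],[.43,.006,0]):
    for k in(np.pi/2,-np.pi/2): print(p,k,None if (q:=inverse_kinematics(p,rv(k))) is None else np.round(q,2))
for n,p in(("pan",[.47,.27,.28]),("mid",[.47,.0,.32])):
    arm.goto(p,best(np.pi/2,p))
    m=imaging.camera_model("wrist");cv2.imwrite(f"pics/w_{n}.png",imaging.read_camera("wrist"))
    np.save(f"w_{n}.npy",m,allow_pickle=True)
    T=m["camera_from_world"];print(n,-T[:3,:3].T@T[:3,3],T[2,:3],m["fx"],m["dist_coeffs"])
print(read_state()["clock"])
E
```

```text
[[-0.97  0.25 -0.  ]
 [ 0.25  0.97 -0.  ]
 [ 0.   -0.   -1.  ]] 0.08505188920730715
[0.5, 0.02, 0.3] 1.5707963267948966 [-0.22 -0.17 -0.05  1.7   0.   -0.22]
[0.5, 0.02, 0.3] -1.5707963267948966 [-0.22 -0.17 -0.05  1.7   0.    2.92]
[0.527, 0.292, 0.3] 1.5707963267948966 [0.29 0.14 0.26 1.69 0.   0.29]
[0.527, 0.292, 0.3] -1.5707963267948966 [ 0.29  0.14  0.26  1.69  0.   -2.85]
[0.517, -0.29, 0.3] 1.5707963267948966 [-0.73  0.11  0.23  1.69  0.   -0.73]
[0.517, -0.29, 0.3] -1.5707963267948966 [-0.73  0.11  0.23  1.69  0.    2.41]
[0.43, 0.006, 0] 1.5707963267948966 [-0.29 -0.35 -0.75  1.17  0.   -0.29]
[0.43, 0.006, 0] -1.5707963267948966 [-0.29 -0.35 -0.75  1.17  0.    2.85]
pan [0.39994615 0.27138074 0.42283005] [ 2.77668397e-01 -2.39246976e-04 -9.60676951e-01] 354.8993198900713 [-0.0646985  0.         0.         0.         0.       ]
mid [0.40040944 0.00156797 0.46277696] [ 2.77840632e-01 -2.35950263e-05 -9.60627182e-01] 354.8993198900713 [-0.0646985  0.         0.         0.         0.       ]
2.9
```

View pics/w_pan.png

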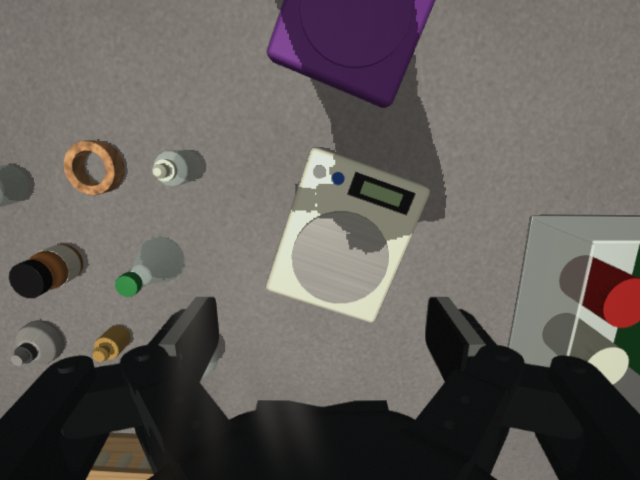

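View pics/w_mid.png

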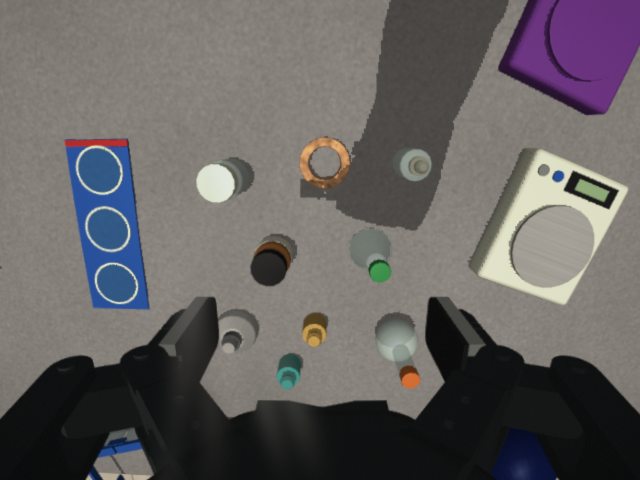

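The wrist views show the pan at (340,257) in the first. In the second they show the circles at (99,170), (108,228) and (117,283), ring (325,162), jar cap (268,267), dropper teat (421,166), weight knob (314,339) and orange stopper (410,378).

```bash
python3 - <<'E'
from h import *
M={n:np.load(f"w_{n}.npy",allow_pickle=True).item() for n in("pan","mid")}
I={n:cv2.imread(f"pics/w_{n}.png") for n in M}
print("pan",cast(M["pan"],(339.5,257),.052), cast(M["mid"],(552.5,246),.052))
def g(n,z,lo,hi,b,k="mid"):
    p,s,a=blob(I[k],b,lo,hi);print(n,np.round(p,1),s,int(a),cast(M[k],p,z).round(4))
C=((95,90,60),(125,190,255))
for n,b in(("c0",(75,146,124,195)),("c1",(84,205,131,252)),("c2",(94,262,139,305))):
    g(n,.003,(0,0,150),(180,80,255),b)
g("ring",.014,(3,90,60),(18,255,255),(290,130,360,198))
g("jar",.064,(0,0,0),(180,255,50),(245,240,292,288))
g("weight",.024,(13,110,50),(28,255,255),(295,308,335,350))
g("stop",.107,(3,150,90),(14,255,255),(395,362,425,390))
for n,p,z in(("teat",(421,166),.074),("drbody",(413,164),.023),("jarcap",(268,268),.07),("dr_pan",(163,170),.074),("jar_pan",(30,279),.07)):
    print(n,cast(M["pan" if "pan" in n else "mid"],p,z).round(4))
E
```

```text
pan [0.52767538 0.29096127] [0.52818849 0.2896575 ]
c0 [ 98.9 169.8] (47, 49) 1775 [ 0.4385 -0.291 ]
c1 [107.2 228.7] (45, 46) 1590 [ 0.5185 -0.2925]
c2 [115.9 282.8] (43, 42) 1374 [ 0.5986 -0.2935]
ring [324.5 162.5] (50, 52) 1986 [0.4311 0.005 ]
jar [268.8 266.6] (36, 36) 981 [ 0.5501 -0.0618]
weight [314.  329.2] (24, 34) 609 [ 0.6582 -0.0092]
stop [409.8 378.9] (19, 18) 240 [0.6775 0.107 ]
teat [0.4303 0.1093]
drbody [0.4319 0.1133]
jarcap [ 0.5495 -0.0619]
dr_pan [0.43   0.1152]
jar_pan [ 0.5487 -0.0575]
```

```bash
cat >> h.py <<'E'
def log(t):
    s=read_state();print(t,"t=%.1f w=%.4f"%(s["clock"],s["width"]),"ff",np.round(s["finger_force"],1),"F",np.round(s["contact_force"],1),np.round(s["tcp_pos"],4))
def pick(x,y,z,sq,up,yaw=np.pi/2,over=.15):
    arm.goto([x,y,z+over],best(yaw,[x,y,z+over])); arm.move_linear([x,y,z],max_speed=.15)
    arm.grab(squeeze=sq);log("grip"); arm.move_linear([x,y,up],max_speed=.15);log("up")
def place(x,y,z,up,yaw=np.pi/2):
    arm.goto([x,y,up],best(yaw,[x,y,up])); arm.move_linear([x,y,z+.02],max_speed=.15)
    arm.move_linear([x,y,z],max_speed=.04);log("down")
    arm.gripper_open();log("open"); arm.move_linear([x,y,up],max_speed=.2)
E
python3 - <<'E'
from h import *
pick(.4305,.006,.000,20,.16,over=.16)
place(.5275,.291,.0525,.2)
cv2.imwrite("pics/t1.png",imaging.read_camera("top")[150:310,60:330])
E
```

```text
grip t=5.2 w=0.0620 ff 20.6 F [-1.9  0.1  6.9] [0.4311 0.0058 0.0011]
up t=6.4 w=0.0621 ff 21.9 F [-0.4  0.2 -0.2] [0.43   0.0062 0.159 ]
down t=9.2 w=0.0620 ff 22.7 F [-2.2 -0.6  4.6] [0.5274 0.291  0.0526]
open t=9.6 w=0.0853 ff 0.0 F [-0.4  0.6 -0.4] [0.5274 0.2909 0.0522]
```

View pics/t1.png

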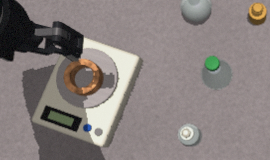

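```bash
python3 - <<'E'
from h import *
p=[.527,.2,.3];arm.goto(p,best(np.pi/2,p))
for c,b in(("top",(115,195,180,260)),("side",(200,320,285,410))):
    im=imaging.read_camera(c);q,s,a=blob(im,b,(3,90,60),(18,255,255));print(c,q,s,a,cast(imaging.camera_model(c),q,.066).round(4))
m=imaging.camera_model("wrist");im=imaging.read_camera("wrist");cv2.imwrite("pics/w2.png",im)
q,s,a=blob(im,(380,150,640,400),(3,90,60),(18,255,255));print(q,s,cast(m,q,.066))
pick(.675,.107,.0575,20,.19,over=.12)
log("x")
cv2.imwrite("pics/s2.png",cv2.resize(imaging.read_camera("side")[180:330,120:320],None,fx=3,fy=3))
E
```

```text
top (142.81146025878004, 226.90465187923598) (39, 37) 1082.0 [0.5263 0.2907]
side (245.05161144917736, 366.5786567500563) (43, 45) 1479.0 [0.5262 0.2945]
(406.9403554887971, 205.66328701965202) (57, 59) [0.5271426  0.29274631]
grip t=13.7 w=0.0213 ff 23.3 F [0.5 0.1 0.7] [0.6751 0.107  0.0576]
up t=14.7 w=0.0211 ff 23.2 F [-0.5 -0.2 -1.5] [0.6745 0.107  0.1887]
x t=14.7 w=0.0211 ff 23.2 F [-0.5 -0.2 -1.5] [0.6745 0.107  0.1887]
```

View pics/s2.png

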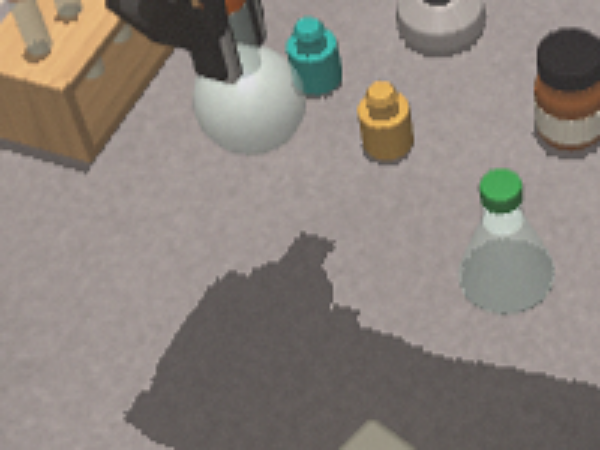

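The flask is held upright by its neck, and the ring sits within about 1 mm of the pan centre.

```bash
python3 - <<'E'
from h import *
place(.527,.2915,.130,.24)
# weight next
pick(.6577,-.0085,.002,30,.18,over=.16)
cv2.imwrite("pics/s3.png",cv2.resize(imaging.read_camera("side")[250:470,150:350],None,fx=2.5,fy=2.5))
cv2.imwrite("pics/t3.png",imaging.read_camera("top"))
E
```

```text
down t=17.1 w=0.0212 ff 23.0 F [ 0.2 -0.4 -0.8] [0.5268 0.2915 0.1297]
open t=17.8 w=0.0856 ff 0.0 F [-0.2  0.5 -0.1] [0.527  0.2915 0.13  ]
grip t=21.5 w=0.0334 ff 29.9 F [-0.4  0.1  3.6] [ 0.658  -0.0086  0.0025]
up t=22.8 w=0.0331 ff 30.0 F [ 0.8  0.3 -2.1] [ 0.6571 -0.0084  0.1787]
```

View pics/s3.png

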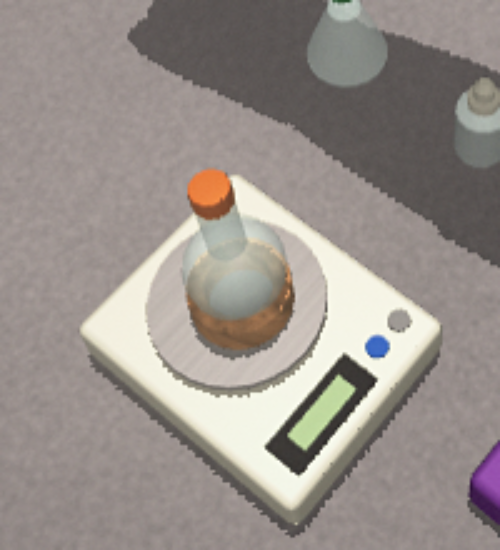

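The flask sits in the ring. Now the mat items.

```bash
python3 - <<'E'
from h import *
place(.598,-.2922,.0057,.18)
pick(.4305,.112,.010,20,.18,over=.16)
place(.518,-.2915,.0137,.18)
pick(.550,-.060,.018,25,.18,over=.16)
place(.438,-.2905,.0217,.2)
p=[.44,-.05,.32];arm.goto(p,best(np.pi/2,p));log("end")
for n in("top","side"):cv2.imwrite(f"pics/{n}4.png",imaging.read_camera(n))
m=imaging.camera_model("wrist");cv2.imwrite("pics/w4.png",imaging.read_camera("wrist"));np.save("w_4.npy",m,allow_pickle=True)
E
```

```text
down t=25.9 w=0.0330 ff 30.4 F [-1.   1.   0.9] [ 0.5977 -0.292   0.0055]
open t=26.4 w=0.0856 ff 0.0 F [ 0.1 -0.3  0.3] [ 0.598  -0.2922  0.0057]
grip t=30.8 w=0.0371 ff 20.5 F [ 0.4 -1.2  5.2] [0.4308 0.112  0.0104]
up t=32.0 w=0.0372 ff 20.1 F [ 0.3  0.  -0.8] [0.43   0.112  0.1789]
down t=35.3 w=0.0366 ff 20.4 F [-1.3  1.4  2.1] [ 0.5177 -0.2913  0.0134]
open t=35.9 w=0.0855 ff 0.0 F [-0.6  1.5  0.3] [ 0.518  -0.2915  0.0137]
grip t=39.4 w=0.0470 ff 26.5 F [-1.8 -0.4  5.2] [ 0.5505 -0.0602  0.0187]
up t=40.7 w=0.0470 ff 25.9 F [-0.2 -0.3 -0.9] [ 0.5494 -0.0598  0.1788]
down t=43.5 w=0.0469 ff 26.6 F [-2.9  2.   6.6] [ 0.4377 -0.2903  0.0218]
open t=44.0 w=0.0855 ff 0.0 F [-0.4 -0.2  0.1] [ 0.438  -0.2905  0.0216]
end t=46.1 w=0.0854 ff 0.0 F [ 0.2 -0.1 -0.3] [ 0.44   -0.0507  0.3189]
```

View pics/side4.png

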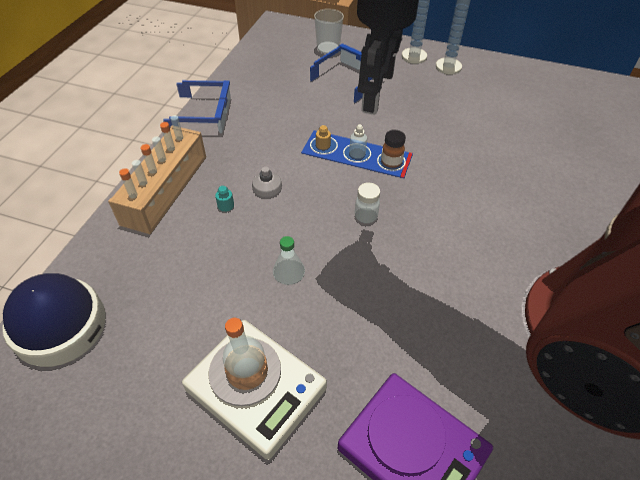

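View pics/w4.png

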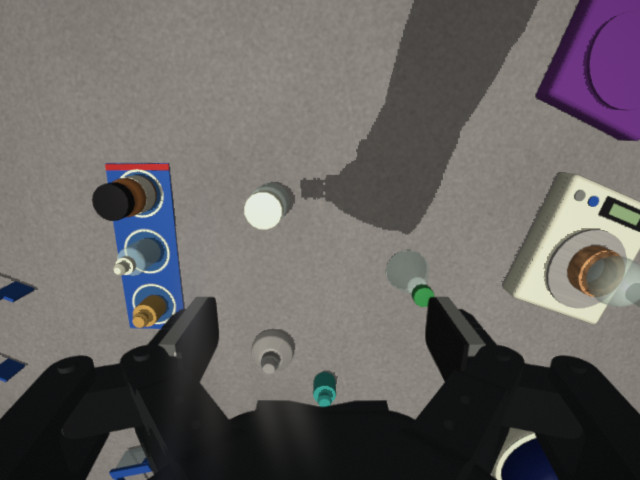

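Everything stands in place: jar cap (112,201), teat (123,267) and weight (149,312) in the wrist view, with the flask on the pan at (235,327) in the side view. I'll check the numbers before handing in.

```bash
python3 - <<'E'
from h import *
m=np.load("w_4.npy",allow_pickle=True).item()
for n,p,z in(("jar",(111,200.5),.073),("dropper",(123,267),.077),("weight",(143,319),.05)):print(n,cast(m,p,z).round(4))
O=((3,150,90),(14,255,255))
for c,b in(("top",(110,140,180,240)),("side",(220,312,250,338))):
    im=cv2.imread(f"pics/{c}4.png");mm=imaging.camera_model(c)
    p,s,a=blob(im,b,*O);print("stopper",c,p,s,cast(mm,p,.179).round(4))
E
```

```text
jar [ 0.4361 -0.2888]
dropper [ 0.5147 -0.2849]
weight [ 0.5979 -0.2864]Traceback (most recent call last):
  File "<stdin>", line 7, in <module>
  File "h.py", line 13, in blob
    c=max(cs,key=cv2.contourArea)
ValueError: max() iterable argument is empty
```

```bash
python3 - <<'E'
from h import *
for c,b in(("side",(220,312,250,338)),("top",(90,150,200,260))):
    im=cv2.imread(f"pics/{c}4.png");mm=imaging.camera_model(c)
    T=mm["camera_from_world"];q=T@np.array([.527,.2915,.179,1]);print(c,"expected",q[:2]/q[2]*mm["fx"]+[mm["cx"],mm["cy"]])
    if c=="top":cv2.imwrite("pics/t5.png",cv2.resize(im[150:310,60:220],None,fx=3,fy=3))
    else:
        p,s,a=blob(im,b,(3,150,90),(14,255,255));print(c,p,s,cast(mm,p,.179).round(4))
E
```

```text
side expected [236.02350618 326.27635408]
side (233.80495759947814, 327.0326157860404) (18, 19) [0.5293 0.2935]
top expected [112.52393598 209.91591608]
```

View pics/t5.png

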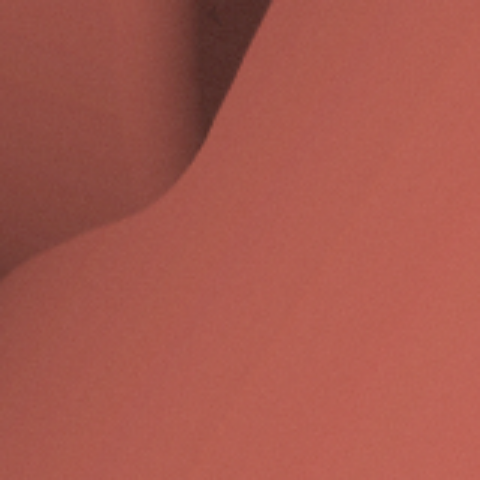

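The arm blocks the top camera. The side view puts the stopper within 3 mm of where it should be at seated height, so the flask is upright and seated.

```bash
python3 -c "
from h import *
print(arm.finish_job())"
```

```text
the job is handed in; nothing more can be done
None
```

I handed the job in at about 46 s on the robot's clock: final camera checks put all five pieces in place within tolerance and showed the bystanders upright and undisturbed, but the hand-in returned no verdict.

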